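Lock the push-and-turn cap on the flux canister

ROBOT

A 6-joint arm with a two-finger parallel gripper is mounted at the origin on a cart in front of the work surface, level with it; the furniture and walls round the work are solid. World frame = base frame: x ahead of the robot, y to its left, z up, the work surface at z = 0. Lengths are in mm, angles in rad, forces in N, time in s.
With the tool pointing down it reaches from about 400 to 825 mm from the base axis. Payload 7 kg.
Tool frame: the origin (TCP) lies at the very end of the fingers, on their centre line; the grasp point (between the pads) lies 19 mm behind it; z points along the fingers, y is the line along which they close (so a half turn about z gives the same grasp; the last joint's range is limited). The gripper opens to 88 mm and grips with 3 to 60 N. Pads are 19 mm wide; open, the fingers measure 130 mm over their backs; the gripper's body (78 mm by 193 mm) begins 47 mm behind the grasp point.
Start: joints at [-1.037, 0.359, 0.012, 0, -1.224, -0.288], TCP at [164.224, -654.695, 226.561] pointing down, gripper open.
Joint ranges: [-3.07, 3.07], [-1.43, 2.12], [-1.02, 1.25], [-3.03, 1.67], [-3.05, -0], [-3.03, 3.03]. Speed limits (rad/s): [2.39, 2.39, 3.01, 3.14, 3.14, 3.14].

INTERFACE

Orientations are given as a unit quaternion [x, y, z, w].
In Python, from plant import bot gives the robot as it stands. Calls block until the motion is done:
- bot.move_ptp(position, orientation): joint-space move of the TCP to a pose.
- bot.line_to(position, velocity=150, ori=None): straight line of the TCP; ori=None keeps the orientation; velocity is the mean speed in mm/s.
- bot.move_joints(angles): joint-space move.
- bot.move_gripper(opening, force=None): finger opening in mm; force is the grip in N (None keeps the last); returns when the fingers have stopped.
- bot.pause(seconds).
- bot.solve_ik(position, orientation): joint angles nearest the present ones, or None.
- bot.read_state(): the state.
- bot.camera(name): name is "side" or "top"; returns the picture (420x560x3 uint8, red, green, blue); there is no depth.
- bot.get_calibration(name): a dict with "fx", "fy", "cx", "cy" (pixels), "view" (4x4, takes a point from world to camera coordinates). Camera axes: x right, y up, looking along -z (the intrinsics and any distortion apply to the point x, -y, -z); pixel columns grow to the right and rows downward; lengths in mm; the calibration is good to about 2 mm. A picture is of the moment at which its call begins. get_calibration takes no time and is no camera call.
A pose or a line that the arm cannot do raises bot.Unreachable and nothing moves.
- bot.close_job(): hands the job in; it is judged then, once.
The state is a dict: "t": time; "joint_pos": joint angles; "qvel": joint speeds; "tau": joint torques, N m; "tcp_pos": TCP position; "eef_rot": TCP orientation; "contact_force": force on the tool from outside, world axes, zero at the start; "moment": the same for the moment, N m; "width": finger opening in mm; "finger_force": force on a finger pad.
Only numpy, scipy, OpenCV 4.12 (cv2) and the standard library are available. Lean on these libraries where they do the work, as an engineer would, in place of code of your own. Each camera call takes 0.05 s, during which the arm holds its last target. There are 200 camera calls.

TASK

Close the flux canister: pick up its black cap by the bar, set it in the mouth, and feel for the two notches so that the cap's lugs drop in. Then press it down against the spring seal, turn it clockwise to the stop and let it spring up into its lock, so that it stays down by itself when you let go. Be gentle: press and twist with a light hand (the contact load on the canister must never pass 60 N).

Things in the scene. Friction and masses are not known exactly. Their poses are not given: they have to be found in the camera images.
- cap_centre (a point): Centre of the loose black push-and-turn cap (60 to 100 g), standing on its nose: on its axis, 25.5 mm above its underside. Upright grip bar on top along the cap's x axis: 46 mm long, 14 mm thick (y), from 27 to 51 mm above the underside. Below it a round flange, 54 mm across, from 22 to 27 mm. z is up along the cap's axis. A half turn gives the same cap.
- cap: The cap; origin at the centre of its underside. Round nose 32 mm in diameter (26 mm at the bottom, tapered over 4 mm), 22 mm high. Two lugs stick out of the nose under the ends of the bar, along the cap's +x and -x, to a radius of 22.5 mm, 7 mm wide, from 7.5 to 11.5 mm above the underside.
- canister: Aluminium flux canister, 84 mm in diameter, bolted to the bench in a dark steel holder with a 116 mm square base plate; it cannot move. Origin at the centre of the underside. The round collar on top, 73 mm in diameter at most, ends 95 mm above the origin.
- mouth (a point): Centre of the collar's opening, level with the collar's top; axes as the canister's. The opening is 34 mm across, with two opposite notches (out to radius 24.5 mm, 11 mm wide; lugs have 0.1 rad play either way). They lie along the canister's +x and -x, but the collar may be turned up to 0.55 rad either way, which is not measured: feel for them. Off the notches the lugs ride on the collar.
- seal (a point): Top of the sprung seal disc in the mouth at rest, 12 mm below the mouth point. Height of cap_centre over mouth: 18 mm with lugs riding on the collar; 13.5 mm with lugs in the notches, nose on the seal; 6 mm or less when lugs can pass under the lip; 3.5 mm at the hard stop (flange on collar); 9 mm locked. The seal pushes up with 4 N at 13.5 mm, 11.5 N at 6 mm, 14 N at 3.5 mm.
- lip (a point): On the mouth's axis, 8 mm below the mouth point: underside of the collar's lip. From the notches the pressed cap turns clockwise (seen from above) by 0.85 rad to the lock, with a stop 0.1 rad later (0.3 N m is enough there); counter-clockwise it is blocked. At the lock the lip has pockets 3 mm deep on its underside: once the pressure is off, the spring lifts the lugs into them and they stay.
Mind the look-alikes: they are no part of the job. Leave any brown or yellow look-alike of the cap alone.

How it is judged (in metres and radians):
On the way, in this order (a step that is already met when the one before it is completed fails the run):
1. the cap has been lifted clear of the bench (height (world z) of cap_centre above 0.06 m), for 0.1 s.
2. the cap is in the mouth with its lugs pressed down past the collar's lip (horizontal distance between cap_centre and mouth below 0.006 m and z of cap_centre in the frame of mouth below 0.007 m), for 0.1 s.
At the end, for the whole second after the job is handed in: The cap is locked by itself: its centre point is 7.5 to 11.2 mm above the mouth point (lugs up in the pockets), within 5 mm of the mouth's axis sideways, and upright within 0.12 rad (horizontal distance between cap_centre and mouth below 0.005 m and z of cap_centre in the frame of mouth between 0.0075 and 0.0112 m and angle between cap_centre's own z axis and vertical below 0.12 rad); the robot touches nothing.
It fails at once if the cap loads the canister or its collar by more than 60 N (contact force between cap and canister above 60 N).
It also fails if it takes over 72 s, if anything falls off the work surface, if the arm or the gripper's body presses on something with over 40 N, if the wrist force passes 120 N, or if a joint passes its speed limit or range.

## Working session

There is one attempt and no reset: what is moved stays moved. The work goes in short steps, each a Python script; the robot and the scene stay as the last script left them, time stands still between calls to the robot, and variables do not carry over. Pictures are saved under pics/ and viewed, at most 10 in all, crops included, and the job is handed in when it is done.

```bash
ls; mkdir -p pics; python3 - <<'E'
from plant import bot
import cv2,numpy as np
for n in("side","top"):
    im=bot.camera(n); cv2.imwrite(f"pics/{n}0.png",im[...,::-1])
    c=bot.get_calibration(n); print({k:(np.round(v,3).tolist()) for k,v in c.items()})
s=bot.read_state(); print(s)
E
```

```text
pics
{'fx': 408.635, 'fy': 408.635, 'cx': 277.593, 'cy': 200.136, 'view': [[0.982, -0.19, -0.004, -555.569], [0.121, 0.611, 0.782, -99.18], [-0.146, -0.769, 0.623, -844.573], [0.0, 0.0, 0.0, 1.0]]}
{'fx': 444.424, 'fy': 444.424, 'cx': 273.826, 'cy': 207.422, 'view': [[0.022, -0.999, -0.028, -18.694], [0.996, 0.02, 0.083, -559.77], [-0.082, -0.03, 0.996, -914.387], [0.0, 0.0, 0.0, 1.0]]}
{'t': 0.1, 'joint_pos': array([-1.03690356e+00,  3.59345866e-01,  1.11790113e-02, -3.10534061e-04,
       -1.22408187e+00, -2.88079844e-01]), 'qvel': array([ 7.37310297e-05, -3.00317620e-03,  3.36158994e-04,  5.32062250e-04,
       -1.38351052e-03, -4.82960125e-04]), 'tau': array([-2.99150124e-04, -5.84162056e+01,  2.93752652e+01,  7.01555863e+00,
        1.01519926e-02, -9.09476194e-05]), 'tcp_pos': array([ 164.12317908, -654.31299804,  225.70863151]), 'eef_rot': array([-1.22544753e-01,  9.92462712e-01,  7.24051121e-04, -1.56293976e-04]), 'contact_force': array([ 0.28437923, -1.07011583, -0.28713241]), 'moment': array([-0.00443748,  0.00931303, -0.00027468]), 'finger_force': 0.0, 'width': 87.86041527093579}
```

View pics/top0.png

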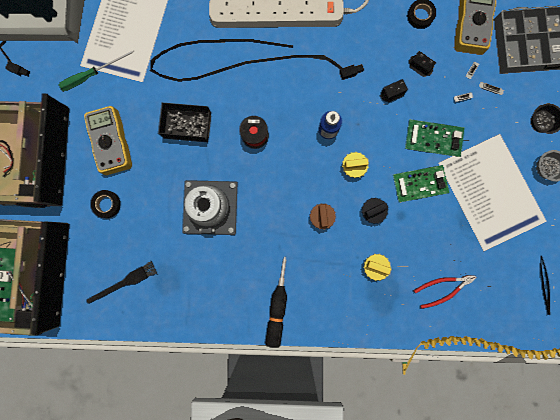

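View pics/side0.png

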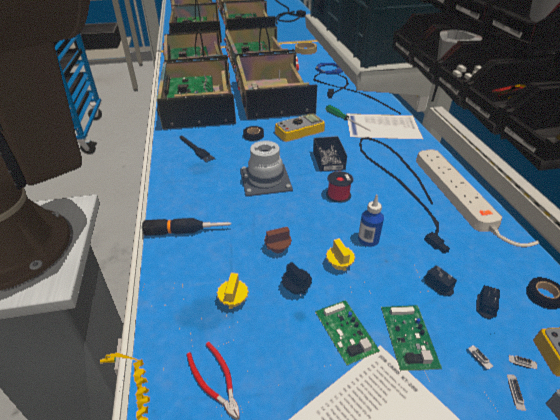

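Top view: the black cap is near pixel (375,210), with a brown one at (322,217) and yellow ones at (355,165) and (377,267). The canister mouth is near (205,203). In the side view the cap is at (296,278) and the collar top at (265,148). I'll take one composite of enlarged crops.

```bash
python3 - <<'E'
import cv2,numpy as np
t=cv2.imread("pics/top0.png");s=cv2.imread("pics/side0.png")
def c(im,u,v,w=32,h=25):
    a=cv2.resize(im[v-h:v+h,u-w:u+w],None,fx=6,fy=6,interpolation=cv2.INTER_CUBIC)
    a=cv2.convertScaleAbs(a,alpha=1.6,beta=15)
    for k in range(0,2*w,10): cv2.line(a,(k*6,0),(k*6,5),(0,0,255),1); cv2.putText(a,str(u-w+k),(k*6,14),0,.35,(0,0,255),1)
    for k in range(0,2*h,10): cv2.line(a,(0,k*6),(5,k*6),(0,0,255),1); cv2.putText(a,str(v-h+k),(6,k*6+4),0,.35,(0,0,255),1)
    return a
o=np.vstack([np.hstack([c(t,375,210),c(t,206,205)]),np.hstack([c(s,296,278),c(s,265,160)])])
cv2.imwrite("pics/crop1.png",o);print(o.shape)
E
```

```text
(600, 768, 3)
```

View pics/crop1.png

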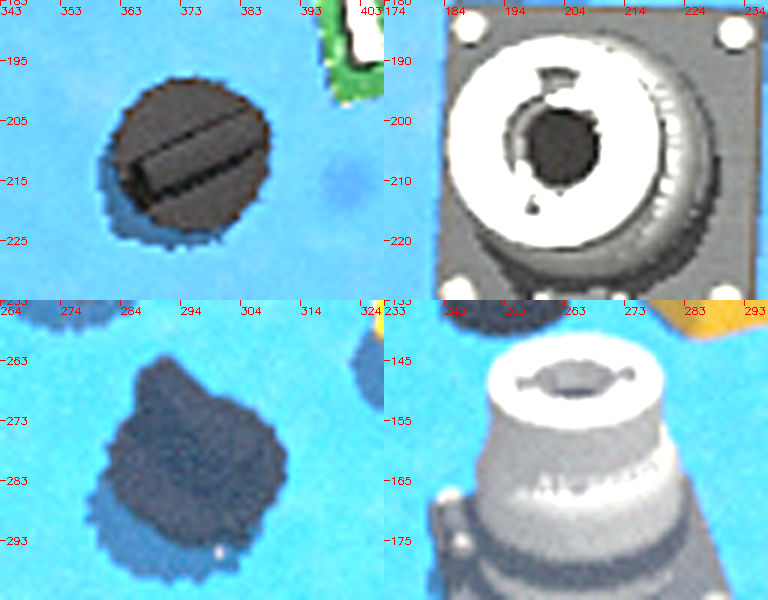

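The composite shows the cap flange circle centred at (374.7,211), about 27 px wide, with the bar running along (107,-50) px. The collar top disc is centred at (202,203.7) in top and (265,148.4) in side. Notches are visible: top (203,192)/(198.7,215.5), side (255.2,148.8)/(274.8,147.5). Next I'll compute positions.

```bash
cat > h.py <<'E'
from plant import bot
import cv2, numpy as np
from scipy.spatial.transform import Rotation as Rn
def ray(n,u,v):
    c=bot.get_calibration(n); V=np.array(c["view"])
    d=np.array([(u-c["cx"])/c["fx"],-(v-c["cy"])/c["fy"],-1.])
    return -V[:3,:3].T@V[:3,3], V[:3,:3].T@d
def onz(n,u,v,z):
    o,d=ray(n,u,v); return o+d*(z-o[2])/d[2]
def tri(a,b):
    (o,d),(p,e)=ray("top",*a),ray("side",*b)
    s=np.linalg.lstsq(np.c_[d,-e],p-o,rcond=None)[0]
    x,y=o+s[0]*d,p+s[1]*e; return (x+y)/2,np.linalg.norm(x-y)
def proj(n,P):
    c=bot.get_calibration(n); q=np.array(c["view"])@np.r_[P,1]
    return c["cx"]-c["fx"]*q[0]/q[2], c["cy"]+c["fy"]*q[1]/q[2]
def Q(phi):  # tool down, tool x (= bar direction) at yaw phi
    c,s=np.cos(phi),np.sin(phi)
    return Rn.from_matrix(np.array([[c,s,0],[s,-c,0],[0,0,-1.]])).as_quat()
def yaw(s): 
    x=Rn.from_quat(s["eef_rot"]).as_matrix()[:,0]; return np.arctan2(x[1],x[0])
E
python3 - <<'E'
from h import *
print("mouth",tri((202,203.7),(265,148.4)), onz("top",202,203.7,95),onz("side",265,148.4,95))
for n,a,b in(("top",(203,192),(198.7,215.5)),("side",(255.2,148.8),(274.8,147.5))):
    A,B=onz(n,*a,95),onz(n,*b,95); print(n,A,B,np.linalg.norm(A-B),np.arctan2(*(A-B)[1::-1]))
for p in((184,204),(220,204),(202,186),(202,221.3)): print(onz("top",*p,95)[:2])
C=onz("top",374.7,211,25); print("cap",C,"side px",proj("side",C))
for a,b in(((133,157),(245,112)),((155,205),(262,150))):
    A,B=[onz("top",343+p[0]/6,185+p[1]/6,45) for p in(a,b)]; print(np.arctan2(*(B-A)[1::-1]))
# base plate edges: left side and top edge in crop px
A,B=onz("top",174+(444-384)/6,180+6/6,10),onz("top",174+(436-384)/6,180+298/6,10); print("plate x axis",np.arctan2(*(A-B)[1::-1]))
E
```

```text
mouth (array([560.00458414, 131.88492544,  93.55417884]), np.float64(2.5870635717231734)) [558.58762123 131.73411847  95.        ] [560.9468656  129.52543394  95.        ]
top [581.65373123 130.58852954  95.        ] [535.33183282 137.38115075  95.        ] 46.81728286709235 -0.14560181100466632
side [537.93735017 132.29942058  95.        ] [584.43318363 128.97424786  95.        ] 46.61458251162548 3.070198703390271
[557.29780596 167.14354124]
[558.69753447  96.36402521]
[593.46532287 132.98343474]
[524.13663426 130.50008709]
cap [ 556.58789677 -217.91879005   25.        ] side px (np.float64(295.2769038758552), np.float64(280.00375556693615))
-1.1677774320369385
-1.075822137643623
plate x axis 0.01186524809563044
```

```bash
python3 - <<'E'
from h import *
cap=np.array([556.6,-218.]); phi=-1.12
for k in(0,np.pi):
    for p,y in((np.r_[cap,30],phi),(np.r_[560,131,105],.5),(np.r_[560,131,105],-1.3)):
        print(np.round(bot.solve_ik(p,Q(y+k)),2))
bot.move_gripper(40)
bot.move_ptp(np.r_[cap,120],Q(phi)); s=bot.read_state(); print(s["t"],s["tcp_pos"],s["joint_pos"])
E
```

```text
[-0.05  0.43 -0.39  0.   -0.75  0.5 ]
[ 0.57  0.3  -0.37  0.   -0.9   1.5 ]
[ 0.57  0.3  -0.37  0.   -0.9  -0.3 ]
[-0.05  0.43 -0.39  0.   -0.75 -2.64]
[ 0.57  0.3  -0.37  0.   -0.9  -1.64]
[ 0.57  0.3  -0.37  0.   -0.9   2.84]
3.1917 [ 556.42058527 -218.77586413  120.13228273] [-4.79983179e-02  3.21858459e-01 -3.03398560e-01  8.77796125e-05
 -9.45354769e-01  4.97216625e-01]
```

```bash
python3 - <<'E'
from h import *
cap=np.array([556.6,-218.]); phi=-1.12
bot.line_to([*cap,60],120); bot.line_to([*cap,30.],50)
s=bot.read_state(); print(s["tcp_pos"],s["contact_force"])
bot.move_gripper(0,40); bot.pause(.2)
s=bot.read_state(); print(s["t"],s["width"],s["finger_force"],s["contact_force"],s["tcp_pos"],yaw(s))
if 11<s["width"]<18:
    bot.line_to([*cap,130],120)
    s=bot.read_state(); print(s["t"],s["width"],s["finger_force"],s["contact_force"])
    bot.move_ptp([560,131,150],Q(-0.11))
    s=bot.read_state(); print(s["t"],s["width"],s["contact_force"],s["tcp_pos"])
im=[cv2.resize(bot.camera(n)[y:y+90,x:x+100],None,fx=4,fy=4,interpolation=cv2.INTER_CUBIC)[...,::-1] for n,x,y in(("side",215,80),("top",150,155))]
cv2.imwrite("pics/hover.png",np.hstack(im))
E
```

```text
[ 556.71334716 -218.04267928   29.94497623] [0.88086724 0.39847998 0.05861014]
5.3417 13.796923372124096 40.00001013278961 [-0.05026492  0.53951123  1.44515537] [ 556.59325552 -217.98322322   30.01320936] -1.1199599517247671
6.325 13.813399578944294 39.9997615814209 [ 0.17756759 -0.94823559 -1.090784  ]
7.6417 13.713055963680107 [ 0.29799049  0.45375386 -1.50989252] [559.9733327  130.14706845 149.71894914]
```

View pics/hover.png

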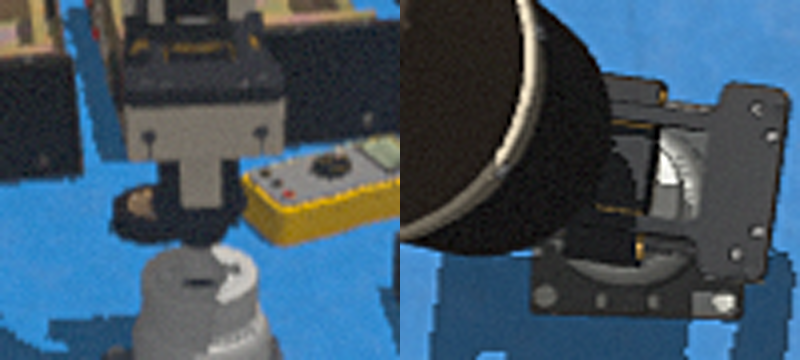

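Hover picture: the cap nose is under the fingers, spanning side x≈261–274 (centre ≈267.5, row ≈139). The collar top is centred at ≈265. The flange's left edge blends with the black tape roll behind it. I'll check that against the projection.

```bash
python3 - <<'E'
from h import *
for z in(95,120,130,150): print(z,proj("side",[560,131,z]),proj("side",[565,131,z]))
im=bot.camera("side"); h=cv2.resize(im[110:160,235:300],None,fx=10,fy=10,interpolation=cv2.INTER_CUBIC)
h=cv2.convertScaleAbs(h,alpha=2.2,beta=20)
for k in range(0,65,5): cv2.putText(h,str(235+k),(k*10,10),0,.35,(255,0,0),1); cv2.line(h,(k*10,12),(k*10,18),(255,0,0),1)
cv2.imwrite("pics/h2.png",h[...,::-1])
E
```

```text
95 (np.float64(264.50227884807214), np.float64(148.12139783371376)) (np.float64(266.58350399102), np.float64(147.90432606199585))
120 (np.float64(264.24218360121165), np.float64(138.87702656357402)) (np.float64(266.3576163568254), np.float64(138.66347943470836))
130 (np.float64(264.13574792173955), np.float64(135.09406263283432)) (np.float64(266.26518065454206), np.float64(134.8820234434055))
150 (np.float64(263.91861559396216), np.float64(127.37669033575175)) (np.float64(266.0766116335045), np.float64(127.1678455147224))
```

View pics/h2.png

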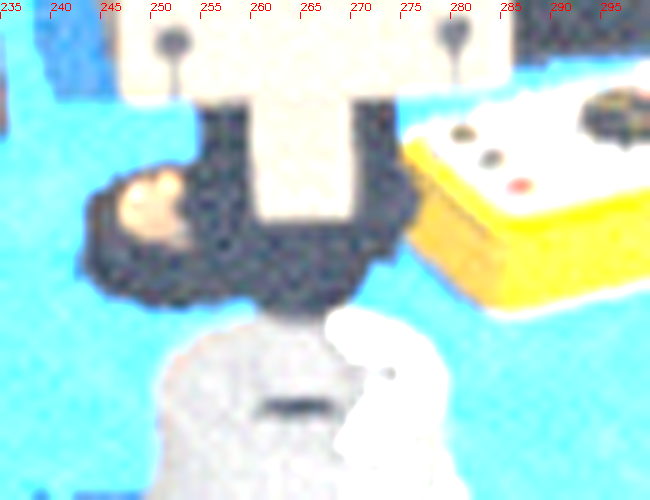

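```bash
python3 - <<'E'
from h import *
x,y,ph=559.3,131.5,-0.11
bot.move_ptp([x,y,130],Q(ph)); bot.pause(.15)
f0=bot.read_state()["contact_force"]; print("f0",f0)
z=127
while z>=113.5:
    bot.line_to([x,y,z],30,Q(ph)); s=bot.read_state(); f=s["contact_force"]-f0
    print(round(s["t"],2),z,np.round(s["tcp_pos"],2),np.round(f,1),np.round(s["moment"],2))
    if abs(f[2])>9 or np.hypot(*f[:2])>9: break
    z-=1
E
```

```text
f0 [ 0.10017639  0.17439878 -0.85561237]
8.44 127 [559.28 131.52 127.13] [-0.5  0.2 -0.6] [-0.06  0.07  0.01]
8.69 126 [559.28 131.53 125.99] [-0.3 -0.6  1.2] [-0.1   0.12 -0.05]
8.94 125 [559.24 131.48 124.94] [ 0.3 -0.6  0.8] [-0.07  0.14  0.04]
9.19 124 [559.26 131.46 123.93] [-0.1  0.9  0.9] [-0.07  0.15 -0.02]
9.44 123 [559.24 131.44 122.91] [ 0.8 -0.2  0.2] [-0.08  0.11 -0.03]
9.69 122 [559.26 131.48 121.92] [ 0.7  0.  -0.7] [-0.08  0.13  0.02]
9.94 121 [559.27 131.52 120.94] [ 0.8 -0.1  0.6] [-0.04  0.1  -0.04]
10.19 120 [559.42 131.74 119.99] [ 0.2  1.3 -0.8] [0.36 0.1  0.03]
10.44 119 [559.43 131.75 119.  ] [ 0.7  1.5 -0.8] [ 0.78 -0.03 -0.01]
10.69 118 [559.44 131.76 118.01] [0.5 2.8 0.6] [1.07 0.06 0.03]
10.94 117 [559.44 131.72 117.  ] [-1.   4.1  0.5] [1.34 0.08 0.04]
11.19 116 [559.45 131.73 116.01] [-0.3  3.7  1.4] [1.66 0.03 0.04]
11.44 115 [559.47 131.7  115.01] [1.8 5.4 1.6] [ 1.92 -0.    0.04]
11.69 114 [559.46 131.69 114.03] [-0.2  5.3  1.4] [1.96 0.05 0.05]
```

```bash
python3 - <<'E'
from h import *
x,y,ph=559.5,132.5,-0.11
f0=np.array([.1,.17,-.86])
for z in [114,113.5,112.5,111.5,110.5,109.5,108.5,107.5,106.5,105.5,104.7]:
    bot.line_to([x,y,z],30,Q(ph)); s=bot.read_state(); f=s["contact_force"]-f0
    print(round(s["t"],2),z,np.round(s["tcp_pos"],2),np.round(f,1),np.round(s["moment"],2),round(s["width"],2))
    if f[2]>22 or np.hypot(*f[:2])>15: break
    if np.hypot(*f[:2])>2: x+=.1*f[0]; y+=.1*f[1]
E
```

```text
11.94 114 [559.2  131.98 113.78] [0.6 1.4 1.2] [0.59 0.03 0.01] 13.89
12.19 113.5 [559.19 132.12 113.27] [ 1.  -0.2  0.1] [ 0.21  0.06 -0.01] 13.64
12.44 112.5 [559.39 132.21 112.68] [-1.1 -0.7  3.6] [-0.31  0.58 -0.04] 14.08
12.69 111.5 [559.43 132.22 111.62] [-2.5 -1.8  6.3] [-0.67  0.69  0.02] 13.71
12.94 110.5 [559.39 132.22 110.72] [-1.2 -1.7  6. ] [-0.62  0.62 -0.  ] 13.44
13.19 109.5 [559.39 132.22 109.88] [-1.9 -1.   5.8] [-0.42  0.69 -0.01] 13.67
13.44 108.5 [559.38 132.21 109.05] [-1.9 -2.2  7.9] [-0.36  0.72 -0.  ] 13.94
13.69 107.5 [559.42 132.18 108.25] [-1.4 -0.6  8.1] [-0.16  0.73  0.08] 13.93
13.94 106.5 [559.43 132.16 107.33] [-1.3 -0.6 10.5] [-0.14  0.93  0.04] 13.58
14.19 105.5 [559.42 132.18 106.45] [-2.2 -0.9 11.2] [-0.24  1.06 -0.  ] 13.61
14.44 104.7 [559.42 132.2  105.83] [-3.9 -0.1 11.2] [-0.2   1.   -0.02] 13.62
```

```bash
python3 - <<'E'
from h import *
x,y,ph=559.4,132.2,-0.11
f0=np.array([.1,.17,-.86])
def show(tag):
    s=bot.read_state(); f=s["contact_force"]-f0
    print(tag,round(s["t"],2),np.round(s["tcp_pos"],2),round(yaw(s),3),np.round(f,1),np.round(s["moment"],2),round(s["width"],2)); return s,f
for z in [104,103.4,102.8]:
    bot.line_to([x,y,z],20,Q(ph)); s,f=show(z)
    if f[2]>17 or s["tcp_pos"][2]<104.2: break
bot.pause(.2); s,f=show("hold"); a0=yaw(s)
if f[2]<30:
    for k in range(1,20):
        ph-=.06
        bot.line_to([x,y,z],20,Q(ph)); s,f=show(k)
        if f[2]>32 or np.hypot(*f[:2])>20 or abs(s["moment"][2])>.3: break
E
```

```text
104 14.69 [559.49 132.2  104.87] -0.11 [-4.3 -0.9 11.8] [-0.49  1.78  0.03] 13.74
103.4 14.94 [559.5  132.19 104.37] -0.11 [-3.6 -0.9 12.5] [-0.44  1.79 -0.02] 13.93
102.8 15.19 [559.54 132.2  103.82] -0.11 [-4.6 -1.1 12.9] [-0.46  1.91  0.02] 13.78
hold 15.39 [559.54 132.2  103.87] -0.11 [-4.7 -2.  12.4] [-0.47  1.97  0.01] 13.69
1 15.64 [559.95 132.34 104.03] -0.17 [-3.4 -2.  12.7] [-0.47  1.52 -0.03] 13.93
2 15.89 [560.25 132.49 104.16] -0.23 [-2.7  0.  12.8] [-0.39  1.3  -0.1 ] 13.91
3 16.14 [560.45 132.56 104.22] -0.29 [-3.2 -1.5 12.8] [-0.42  1.05 -0.08] 13.67
4 16.39 [560.65 132.65 104.33] -0.35 [-1.6 -1.2 13.2] [-0.39  0.83 -0.07] 13.98
5 16.64 [560.66 132.7  104.32] -0.41 [-2.  -0.7 12.6] [-0.3   0.86 -0.06] 13.62
6 16.89 [560.67 132.74 104.32] -0.47 [-1.4  0.8 12.8] [-0.24  0.84 -0.05] 14.25
7 17.14 [560.74 132.75 104.37] -0.53 [-2.2 -0.2 12.3] [-0.19  0.79  0.  ] 13.67
8 17.39 [560.7  132.74 104.33] -0.59 [-2.  -0.5 11.8] [-0.24  0.78 -0.04] 13.89
9 17.64 [560.66 132.73 104.3 ] -0.65 [-2.  -0.  11.8] [-0.22  0.81 -0.08] 13.87
10 17.89 [560.65 132.77 104.31] -0.71 [-1.9 -0.5 12.3] [-0.14  0.92 -0.05] 13.84
11 18.14 [560.62 132.75 104.29] -0.77 [-2.6 -0.5 12.4] [-0.17  0.97 -0.04] 13.6
12 18.39 [560.57 132.75 104.28] -0.83 [-3.  -0.9 12.5] [-0.09  0.99 -0.08] 13.69
13 18.64 [560.62 132.76 104.28] -0.89 [-1.7  0.  12.1] [-0.11  0.9  -0.1 ] 13.34
14 18.89 [560.6  132.75 104.28] -0.95 [-1.3  0.1 12.8] [-0.13  0.92 -0.02] 13.57
15 19.14 [560.08 132.46 104.22] -1.01 [-4.1 -0.8 13.9] [-0.22  1.69  0.04] 13.32
16 19.39 [559.68 132.3  104.17] -1.069 [-5.5 -0.4 15.1] [-0.33  2.19  0.53] 13.71
```

The stop is felt at yaw ≈ -1.04. I'll back off slightly, ease up into the lock and check that a light pull is resisted.

```bash
python3 - <<'E'
from h import *
x,y,ph=560.2,132.5,-0.98
f0=np.array([.1,.17,-.86])
def show(tag):
    s=bot.read_state(); f=s["contact_force"]-f0
    print(tag,round(s["t"],2),np.round(s["tcp_pos"],2),round(yaw(s),3),np.round(f,1),np.round(s["moment"],2),round(s["width"],2)); return s,f
bot.line_to([x,y,102.8],20,Q(ph)); show("back")
for z in np.arange(103.8,110.5,.8):
    bot.line_to([x,y,z],20,Q(ph)); s,f=show(z)
    if f[2]<-6: break
E
```

```text
back 19.64 [560.61 132.62 104.06] -0.979 [-2.6 -1.1 13.4] [-0.29  1.79  0.11] 13.39
103.8 19.89 [560.58 132.62 104.89] -0.979 [-3.7 -1.6 11.9] [-0.33  1.62  0.09] 13.32
104.6 20.14 [560.58 132.61 105.58] -0.979 [-3.  -1.1 11.2] [-0.35  1.37  0.13] 13.61
105.39999999999999 20.39 [560.59 132.63 106.28] -0.98 [-3.3 -1.  10.6] [-0.29  1.25  0.08] 13.96
106.19999999999999 20.64 [560.55 132.61 106.97] -0.979 [-2.4 -0.8 10.4] [-0.37  1.17  0.1 ] 13.56
106.99999999999999 20.89 [560.54 132.64 107.67] -0.98 [-2.7 -1.   8.7] [-0.3   1.03  0.11] 13.8
107.79999999999998 21.14 [560.51 132.62 108.38] -0.98 [-2.9 -1.   7.1] [-0.33  0.89  0.06] 13.6
108.59999999999998 21.39 [560.5  132.62 108.56] -0.98 [ 0.8 -0.6  2.5] [-0.28 -0.2   0.05] 13.65
109.39999999999998 21.64 [560.38 132.58 108.66] -0.98 [ 5.5 -1.5 -7.1] [-0.25 -1.87  0.16] 13.7
```

The cap sits at the lock height (TCP 108.6, so 9 mm above the mouth) and holds against a 7 N pull. I'll release and retract.

```bash
python3 - <<'E'
from h import *
ph=-0.98
bot.line_to([560.4,132.6,108.7],20,Q(ph)); bot.move_gripper(40); bot.pause(.1)
bot.line_to([560.4,132.6,180],80); bot.move_ptp([470,-250,260],Q(ph)); bot.pause(.3)
s=bot.read_state(); print(s["t"],s["contact_force"],s["tcp_pos"])
t,d=bot.camera("top"),bot.camera("side")
c=lambda im,x,y:cv2.resize(im[y:y+60,x:x+60],None,fx=6,fy=6,interpolation=cv2.INTER_CUBIC)[...,::-1]
cv2.imwrite("pics/end.png",cv2.convertScaleAbs(np.hstack([c(t,174,172),c(d,235,120)]),alpha=1.6,beta=15))
E
```

```text
25.5 [ 0.48530214  0.68657324 -0.53858658] [ 470.31641549 -249.43972747  259.81623462]
```

View pics/end.png

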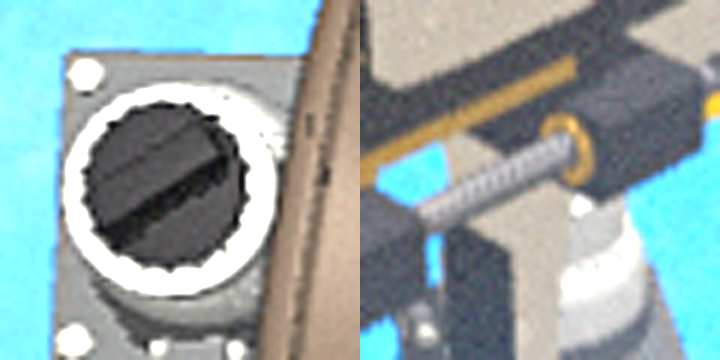

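The top view shows the cap seated level and centred in the collar (around pixel (201,203)), with the bar turned to the lock. The robot is clear of the canister; its gripper only blocks the side view. Handing in.

```bash
python3 -c "
from plant import bot
print(bot.close_job())"
```

```text
the job is handed in; nothing more can be done
None
```

The cap is locked in the canister at about 9 mm above the mouth and held against a 7 N pull; I handed the job in at about 25.5 s, wrist force peaking around 16 N, and the judge returned no verdict.

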